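# Slide a cover-plate blank out over the end of the panel ledge

### The arm

A 6-joint arm with a two-finger parallel gripper is mounted at the origin on the work surface. World frame = base frame: x ahead of the robot, y to its left, z up, the work surface at z = 0. Lengths are in m, angles in rad, forces in N, time in s.
With the tool pointing down it reaches from about 0.4 to 0.825 m from the base axis. Payload 7 kg.
Tool frame: the origin (TCP) lies on the mounting face of the last link; the fingertips stand arm.tcp_to_tips ahead of it and the grasp point (between the pads) lies 159 mm ahead of it (arm.tcp_to_tips is the distance from the TCP to the fingertips, in m); z points along the fingers, y is the direction in which the jaws open and shut (so a half turn about z gives the same grasp; the last joint's range is limited). The gripper opens to 88 mm and grips with 3 to 60 N. Pads are 19 mm wide; open, the fingers measure 130 mm over their backs; the gripper's body (78 mm by 193 mm) begins 47 mm behind the grasp point.
Start: joints at [1.461, 0.359, 0.012, 0, -1.224, -0.288], TCP at [0.261, 0.622, 0.405] pointing down, gripper open.
Joint ranges: [-3.07, 3.07], [-1.43, 2.12], [-1.02, 1.25], [-3.03, 1.67], [-3.05, -0], [-3.03, 3.03]. Speed limits (rad/s): [2.39, 2.39, 3.01, 3.14, 3.14, 3.14].

### API

Orientations are given as [roll, pitch, yaw] about the fixed x, y, z axes, in that order (R = Rz(yaw) Ry(pitch) Rx(roll)).
In Python, from station import arm, cams, job_done, finder gives the robot as it stands.
- The arm moves only by the tool play_rows, never from a script. Its argument "targets" is a list that holds one entry, the list of rows, each a list of 4 numbers: the shift along the tool's x, y, z in m, then the turn about the tool's z in degrees. A call has 1 to 5 rows; each row is the pose to reach, as a shift and turn from the pose commanded when the call began, along the tool's axes at that moment; what a row does not reach only later rows make up. A row lasts 1/8 s, in which the tool goes at most 62.5 mm and 10.7 degrees, less where a joint would pass 70% of its speed; a pose out of reach is approached as far as the arm can. A call with a gripper value outside its range is refused whole. "grip" is the closure in counts, from 0 (fully open) to 255 (shut), set as the call begins (left out, the last holds). The fingers move at their own pace and stop on an object; "newtons" is the grip in N (left out, the last holds). Time passes only in rows, so rows that repeat a pose let the fingers close. It gives the time, the measured TCP pose, the force and the opening at its end, in the units of the state.
- arm.get_state(): the state, without advancing time (a new reading comes with each control period).
- cams.grab_frame(name): name is "scene" or "top" or "wrist"; returns (picture, depth): 384x512x3 uint8, red, green, blue; 384x512 float32, m along the optical axis (not along the pixel's ray), 0 where there is no reading.
- cams.camera_params(name): a dict with "intrinsics" (3x3 intrinsics, pixels), "position" and "attitude" of the camera in the world. Camera axes: x right, y down, z forward; pixel columns grow to the right and rows downward; lengths in m; the calibration is good to about 2 mm. A picture is of the moment at which its call begins: read the wrist's pose just before it. camera_params takes no time and is no camera call; for the wrist camera it gives the pose at the moment of the call.
- job_done(): hands the job in, once; it reports no verdict.
Trained networks look in the newest picture that a camera, given by its name, has taken for a name from the list of things; names that differ only in an ending like _2 or _b are one class to them, and where a whole thing is asked for, a point or a joint stands for the part that bears it (a point fixed in the world has none). Each returns a list of dicts, best first, with "score" (0 to 1); they miss things now and then, are a little off and sometimes report something else, mostly with a low value. They report only what shows in the picture. A call takes as long as a camera call. They do not tell look-alikes from the thing itself.
- finder.find_in(camera, query): "xyz" ([x, y, z] in m, in world coordinates, good to about 4 mm: the middle of the surface that is visible of it).
- finder.masks_of(camera, query): "mask" (384x512 bool, what is visible of it).
The state is a dict: "t": time; "q": joint angles; "qd": joint speeds; "joint_efforts": joint torques, N m; "eef_pos": TCP position; "ee_rot": TCP orientation; "force": force on the tool from outside, world axes, zero at the start; "moment": the same for the moment, N m; "width": finger opening in m.
Only numpy, scipy, OpenCV 4.12 (cv2) and the standard library are available. Lean on these libraries where they do the work, as an engineer would, in place of code of your own. Each camera call takes 0.05 s, during which the arm holds its last target. There are 200 camera calls.

### The job

The aluminium blank lies flat on the front ledge of the wiring panel, where nobody can get hold of it. Without picking it up, push it along the ledge until about a third of its length sticks out over the open end (the end that the bench power supply does not block), and leave it flat, straight and snug against the cable duct, ready to be taken by its edge. Do not disturb the lamp and pushbutton standing on the ledge or the loose things on the bench.

Things in the scene. Friction and masses are not known exactly. Their poses are not given: they have to be found in the camera images.
- ledge (a point): point on the ledge: the bare flat strip of the wiring panel's top on the robot's side of the cable duct. It lies on the surface at the foot of the duct's face, half-way along. x points level from the ledge into the duct (away from the robot), y runs along the duct, z up. The ledge covers x -155 to 0 mm, y -210 to +210 mm, at z = 0, 50 mm above the bench. No lip at its front and ends
- panel: the wiring panel, a grey sheet-steel stand fixed on the bench, 280 mm deep (x), 420 mm long (y), top 50 mm above the bench. Origin: centre of its underside. On top, a grey slotted cable duct 30 mm thick and 30 mm tall runs its whole length, face 15 mm beyond the origin; behind it are devices on a rail, up to 70 mm above the top. Nearer the robot is the bare ledge
- blank: the blank: a loose flat aluminium plate 150 mm long (its y), 100 mm wide (its x), 5 mm thick, about 0.2 kg, a small hole at each corner; too wide to grip across. Origin: centre of its underside (50 mm above the bench when flat). It starts near the middle of the ledge, a little askew and clear of the duct, and slides under light pushes
- psu: the bench power supply, a pale box 240 mm deep (x), 210 mm wide (y), 100 mm tall, fixed on the bench close against one end of the panel and blocking that end of the ledge (15 mm gap). Origin: centre of its underside. The panel's other end is the open one
- tray: the low grey parts tray standing on the bench below the open end, fixed, 200 mm (x) by 150 mm (y), 35 mm tall, lower than the ledge. Origin: centre of its underside
- lamp: a loose indicator lamp with an orange lens standing upright on the ledge at its front corner towards +y; square black block 30 mm by 30 mm below, 48 mm tall in all, 0.06 kg. Origin: centre of its underside. When the blank lies against the duct it passes by this with 15 to 20 mm to spare
- pushbutton: a loose pushbutton with a green cap standing upright on the ledge at its front corner towards -y; block 30 mm by 30 mm, 45 mm tall in all, 0.06 kg. Origin: centre of its underside. The same room to pass
- multimeter: a dark hand-held multimeter lying on the bench between robot and panel, 150 mm (x) by 75 mm (y), 36 mm tall. Origin: centre of its underside
- relay: a spare black contactor standing on the bench between robot and panel, 88 mm (x) by 45 mm (y), 56 mm tall. Origin: centre of its underside
- screwdriver: a screwdriver lying on the bench between robot and panel, 170 mm long, 30 mm thick at most, along its x. Origin near its middle
- tape: a roll of black tape lying flat on the bench between robot and panel, 90 mm across, 19 mm tall. Origin: centre of its underside
Mind the look-alikes: they are no part of the job. Leave any brown look-alike of the blank alone.

How it is judged:
At the end, for the whole second after the job is handed in: The blank lies still and flat on the ledge, 36 to 64 mm of its 150 mm length out over the open end, its middle within 6 mm of touching the cable duct and its long side within 0.06 rad (3.4 degrees) of the duct's direction ((y of blank in the frame of ledge between 0.171 and 0.199 m or y of blank in the frame of ledge between -0.199 and -0.171 m) and x of blank in the frame of ledge above -0.056 m and angle between the y axis of blank and the y axis of ledge, either way round below 0.06 rad and angle between blank's own z axis and vertical below 0.05 rad and z of blank in the frame of ledge between -0.003 and 0.004 m and linear speed of blank below 0.01 m/s).
It fails at once if the blank was lifted (more than 8 mm off the ledge) or fell from it (z of blank in the frame of ledge above 0.008 m or z of blank in the frame of ledge below -0.012 m).
It fails at once if the blank was tipped up by more than 0.15 rad (angle between blank's own z axis and vertical above 0.15 rad).
It fails at once if the lamp or the pushbutton on the ledge was disturbed (moved by more than 15 mm or knocked over) (distance of any of lamp, pushbutton from where it was at the start of the episode above 0.015 m or angle between any of lamp, pushbutton's own z axis and vertical above 0.4 rad).
It fails at once if the multimeter, contactor, screwdriver or roll of tape on the bench was disturbed (moved by more than 15 mm) (distance of any of multimeter, relay, screwdriver, tape from where it was at the start of the episode above 0.015 m).
It also fails if it takes over 51 s, if anything falls off the work surface, if the arm or the gripper's body presses on something with over 40 N, if the wrist force passes 120 N, or if a joint passes its speed limit or range.

## Working session

There is one attempt and no reset: what is moved stays moved. The work goes in short steps, Python scripts to look and compute and a tool call to move; the robot and the scene stay as the last step left them, time stands still between calls to the robot, and variables do not carry over. Pictures are saved under pics/ and viewed, about 8 in all and at most 12, crops included, and the job is handed in when it is done.

Besides the shell and the picture viewer there is one more tool, called after "Call:" by a JSON object that holds its "api" and its "payload". play_rows: Moves the arm, as the interface text tells. Its arguments: {"type":"object","properties":{"targets":{"type":"array","items":{"type":"array","items":{"type":"array","items":{"type":"number"}}}},"grip":{"type":"number"},"newtons":{"type":"number"}},"required":["targets"]}

```bash
mkdir -p pics; ls; cat > h.py <<'E'
import numpy as np, cv2
from station import arm, cams, job_done, finder
from scipy.spatial.transform import Rotation as R
def Rc(p):
    a=np.array(p["attitude"],float)
    if a.shape==(3,3): return a
    if a.size==4: return R.from_quat(a).as_matrix()
    return R.from_euler('xyz',a).as_matrix()
def cloud(d,p):
    K=np.array(p["intrinsics"]); v,u=np.mgrid[:384,:512]
    c=np.stack([(u-K[0,2])/K[0,0]*d,(v-K[1,2])/K[1,1]*d,d],-1)
    return c@Rc(p).T+np.array(p["position"])
def save(n,im): cv2.imwrite(n,cv2.cvtColor(im,cv2.COLOR_RGB2BGR))
E
python3 - <<'E'
from h import *
s=arm.get_state(); print({k:np.round(v,4).tolist() for k,v in s.items()}); print(arm.tcp_to_tips)
for n in ("top","scene"):
    im,d=cams.grab_frame(n); p=cams.camera_params(n); save(f"pics/{n}0.png",im); print(n,p)
    for q in ["blank","panel","psu","tray","lamp","pushbutton","multimeter","relay","screwdriver","tape"]:
        print(q,[(np.round(r["xyz"],3).tolist(),round(r["score"],2)) for r in finder.find_in(n,q)[:3]])
im0=cv2.imread("pics/top0.png");
E
```

```text
pics
{'t': 0.0, 'q': [1.4611, 0.3594, 0.0111, -0.0004, -1.2241, -0.2881], 'qd': [0.0008, 0.0015, 0.0003, 0.0001, 0.0006, 0.0002], 'joint_efforts': [0.0008, -58.2726, 29.3052, 6.9976, 0.0068, -0.0001], 'eef_pos': [0.2614, 0.6221, 0.4037], 'ee_rot': [3.1399, -0.0001, -0.3979], 'force': [-0.2646, 0.2899, 0.4016], 'moment': [-0.0398, 0.0261, -0.046], 'width': 0.0879}
0.1781
top {'intrinsics': array([[365.55221094,   0.        , 249.96729307],
       [  0.        , 365.55221094, 193.82344684],
       [  0.        ,   0.        ,   1.        ]]), 'position': array([ 3.35892073e-01, -9.48713562e-04,  1.04042019e+00]), 'attitude': array([-3.02120881,  0.00818956, -1.59156853])}
blank [([0.338, -0.024, 0.01], 0.8), ([0.557, -0.096, 0.056], 0.78)]
panel [([0.621, -0.04, 0.049], 0.75)]
psu [([0.572, 0.262, 0.097], 0.65)]
tray [([0.594, -0.395, 0.003], 0.56)]
lamp [([0.475, 0.118, 0.092], 0.69)]
pushbutton [([0.492, -0.238, 0.092], 0.72)]
multimeter [([0.295, -0.406, 0.03], 0.81)]
relay [([0.304, 0.329, 0.038], 0.9), ([0.577, 0.261, 0.099], 0.71)]
screwdriver [([0.285, 0.197, 0.022], 0.73)]
tape [([0.311, -0.229, 0.022], 0.63)]
scene {'intrinsics': array([[479.40001194,   0.        , 254.28411073],
       [  0.        , 479.40001194, 195.38162219],
       [  0.        ,   0.        ,   1.        ]]), 'position': array([ 1.12749077, -0.11719194,  1.04957626]), 'attitude': array([-2.55283607,  0.01456951,  1.36949899])}
blank [([0.556, -0.095, 0.054], 0.69), ([0.348, -0.028, 0.006], 0.55)]
panel [([0.65, -0.058, 0.049], 0.79)]
psu [([0.612, 0.256, 0.1], 0.86)]
tray [([0.594, -0.393, 0.01], 0.89), ([0.612, 0.254, 0.098], 0.46)]
lamp [([0.487, 0.119, 0.076], 0.61)]
pushbutton [([0.499, -0.243, 0.08], 0.49)]
multimeter [([0.305, -0.409, 0.027], 0.81)]
relay [([0.326, 0.325, 0.036], 0.75), ([0.56, -0.093, 0.055], 0.31)]
screwdriver [([0.302, -0.406, 0.027], 0.45)]
tape [([0.319, -0.225, 0.016], 0.78), ([0.498, -0.242, 0.079], 0.75)]
```

View pics/top0.png

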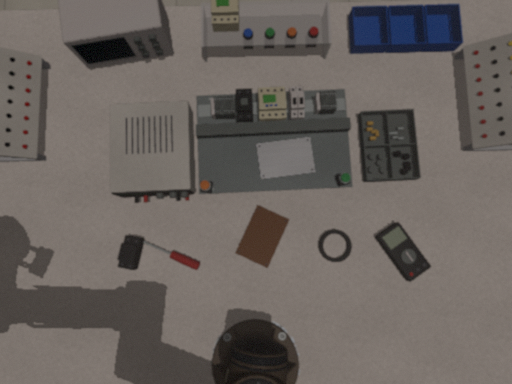

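```bash
cat >> h.py <<'E'
def rect(P):
    (c,(w,h),a)=cv2.minAreaRect((P[:,:2]*1000).astype(np.float32)); b=cv2.boxPoints((c,(w,h),a)).round(0)
    return b.tolist()
def measure(q,n="top",zr=(0.04,0.065)):
    im,d=cams.grab_frame(n); C=cloud(d,cams.camera_params(n)); out=[]
    for r in finder.masks_of(n,q)[:3]:
        m=np.array(r["mask"])&(d>0); m=cv2.erode(m.astype(np.uint8),np.ones((1,1)))>0
        P=C[m]; P=P[(P[:,2]>zr[0])&(P[:,2]<zr[1])]
        if len(P)>30: out.append((len(P),round(r["score"],2),P.mean(0).round(4).tolist(),rect(P)))
    return out,im,d,C
E
python3 - <<'E'
from h import *
for n in("top","scene"):
    for q,z in [("blank",(.04,.065)),("lamp",(.055,.12)),("pushbutton",(.055,.12)),("panel",(.04,.06))]:
        o,im,d,C=measure(q,n,z)
        for x in o: print(n,q,x)
    # ledge level points and duct
    # duct: z ~0.08
    P=C[(d>0)&(C[...,2]>.073)&(C[...,2]<.086)&(C[...,0]>.55)&(C[...,0]<.75)&(C[...,1]>-.28)&(C[...,1]<.13)]
    for y0 in np.arange(-.28,.14,.06):
        Q=P[(P[:,1]>=y0)&(P[:,1]<y0+.06)]
        if len(Q): print("duct",n,round(y0,2),np.percentile(Q[:,0],[1,5,50]).round(4),len(Q))
    P=C[(d>0)&(C[...,2]>.044)&(C[...,2]<.056)&(C[...,0]>.45)&(C[...,0]<.6)&(C[...,1]>-.31)&(C[...,1]<.2)]
    print("ledge",n,P.min(0),P.max(0),np.percentile(P,1,axis=0))
E
```

```text
top blank (1959, 0.89, [0.5541, -0.0931, 0.0556], [[496.0, -24.0], [513.0, -174.0], [615.0, -163.0], [599.0, -13.0]])
top pushbutton (148, 0.71, [0.4874, -0.2404, 0.0852], [[472.0, -232.0], [478.0, -261.0], [507.0, -255.0], [500.0, -226.0]])
top panel (7830, 0.58, [0.5726, -0.0541, 0.0512], [[460.0, 146.0], [471.0, -275.0], [752.0, -267.0], [741.0, 154.0]])
duct top -0.28 [0.6245 0.6251 0.64  ] 225
duct top -0.22 [0.623  0.6241 0.6412] 316
duct top -0.16 [0.6216 0.6228 0.6392] 300
duct top -0.1 [0.6201 0.621  0.6375] 298
duct top -0.04 [0.6188 0.6195 0.6355] 295
duct top 0.02 [0.6172 0.6182 0.6349] 301
duct top 0.08 [0.6159 0.6168 0.6335] 237
ledge top [ 0.46054147 -0.2738378   0.04421419] [0.59997171 0.16568433 0.05599842] [ 0.46487876 -0.26829523  0.04654963]
scene blank (2338, 0.87, [0.5562, -0.0954, 0.0556], [[493.0, -25.0], [508.0, -176.0], [614.0, -165.0], [598.0, -14.0]])
scene lamp (199, 0.7, [0.4858, 0.1187, 0.0826], [[467.0, 106.0], [497.0, 106.0], [497.0, 135.0], [467.0, 135.0]])
scene lamp (8280, 0.59, [0.6821, -0.0642, 0.0863], [[461.0, 137.0], [485.0, -281.0], [758.0, -265.0], [734.0, 153.0]])
scene pushbutton (214, 0.8, [0.4968, -0.2457, 0.0817], [[476.0, -235.0], [484.0, -264.0], [511.0, -257.0], [503.0, -228.0]])
scene pushbutton (1506, 0.64, [0.5559, -0.0971, 0.0567], [[497.0, -27.0], [513.0, -175.0], [613.0, -165.0], [598.0, -16.0]])
scene panel (9292, 0.94, [0.5987, -0.0661, 0.0513], [[458.0, 144.0], [468.0, -277.0], [752.0, -270.0], [742.0, 151.0]])
duct scene -0.28 [0.6249 0.6269 0.6423] 335
duct scene -0.22 [0.6234 0.6254 0.643 ] 429
duct scene -0.16 [0.6219 0.6239 0.639 ] 352
duct scene -0.1 [0.6204 0.6222 0.6367] 336
duct scene -0.04 [0.6193 0.6214 0.6369] 359
duct scene 0.02 [0.6181 0.6198 0.6371] 386
duct scene 0.08 [0.6166 0.6185 0.6353] 310
ledge scene [ 0.46025779 -0.27612691  0.04417717] [0.59999395 0.16295155 0.05599843] [ 0.46605987 -0.27125127  0.04632846]
```

The top view shows the panel with the blank at about (285,157). The PSU is on the left (+y), and the open end with the tray is on the right (-y) at (388,145). The lamp is at (206,185), the pushbutton at (344,179), and the brown decoy lies on the bench at (262,236).

My plan is to press the front edge toward the duct with both fingertips spread along y. Then I turn the gripper and push the +y end toward -y.

Call:
{"api": "play_rows", "payload": {"targets": [[[0.46,0.58,0,-24.2],[0.46,0.58,0,-24.2],[0.46,0.58,0,-24.2],[0.46,0.58,0,-24.2],[0.46,0.58,0,-24.2]]], "grip": 80, "newtons": 20}}

```text
t: 2.52
eef_pos: [0.3458, 0.3193, 0.405]
ee_rot: [-3.141, -0.001, 0.025]
force: [1.3, -0.7, 1.6]
width: 0.0602
```

```bash
cat >> h.py <<'E'
def go(x,y,z,yaw):
    s=arm.get_state(); Rt=R.from_euler('xyz',s["ee_rot"]); p=np.array(s["eef_pos"])
    d=Rt.inv().apply(np.array([x,y,z])-p); dy=(s["ee_rot"][2]-yaw+np.pi)%(2*np.pi)-np.pi
    print("t",round(s["t"],2),"pos",p.round(4),"rot",np.round(s["ee_rot"],4),"q6",round(s["q"][5],2),"F",np.round(s["force"],1),"w",round(s["width"],4)); print("rel",d.round(4),"turn",round(np.degrees(dy),2))
E
python3 - <<'E'
from h import *
go(.472,-.093,.26,.025)
im,d=cams.grab_frame("top"); C=cloud(d,cams.camera_params("top"))
# devices: x profile of heights in ledge frame
yaw=.025; r=(C[...,:2]-np.array([.6205,-.061]))@np.array([[np.cos(yaw),-np.sin(yaw)],[np.sin(yaw),np.cos(yaw)]])
for x0 in np.arange(-.01,.12,.01):
    row=[]
    for y0 in np.arange(-.21,.21,.06):
        m=(d>0)&(r[...,0]>=x0)&(r[...,0]<x0+.01)&(r[...,1]>=y0)&(r[...,1]<y0+.06)
        row.append(round(float(C[...,2][m].max()),3) if m.any() else 0)
    print(round(x0,2),row)
E
```

```text
t 2.52 pos [0.3458 0.3193 0.405 ] rot [-3.1409e+00 -5.0000e-04  2.5100e-02] q6 0.43 F [ 1.3 -0.7  1.6] w 0.0602
rel [0.1157 0.4154 0.1447] turn 0.0
-0.01 [0.082, 0.082, 0.081, 0.081, 0.085, 0.084, 0.084]
0.0 [0.085, 0.084, 0.086, 0.085, 0.085, 0.086, 0.086]
0.01 [0.085, 0.085, 0.085, 0.084, 0.087, 0.085, 0.085]
0.02 [0.085, 0.086, 0.084, 0.086, 0.085, 0.085, 0.085]
0.03 [0.082, 0.081, 0.099, 0.1, 0.099, 0.096, 0.082]
0.04 [0.056, 0.054, 0.099, 0.1, 0.102, 0.096, 0.054]
0.05 [0.098, 0.098, 0.114, 0.117, 0.116, 0.113, 0.097]
0.06 [0.097, 0.099, 0.123, 0.117, 0.116, 0.114, 0.097]
0.07 [0.097, 0.097, 0.122, 0.117, 0.117, 0.113, 0.096]
0.08 [0.1, 0.098, 0.115, 0.116, 0.116, 0.112, 0.097]
0.09 [0.098, 0.098, 0.115, 0.116, 0.114, 0.113, 0.097]
0.1 [0.095, 0.096, 0.098, 0.1, 0.107, 0.098, 0.096]
0.11 [0.055, 0.055, 0.098, 0.1, 0.102, 0.098, 0.055]
```

Call:
{"api": "play_rows", "payload": {"targets": [[[0.105,0.415,0,0],[0.105,0.415,0,0],[0.105,0.415,0,0],[0.105,0.415,0,0],[0.105,0.415,0,0]]]}}

```text
t: 3.2
eef_pos: [0.4298, 0.0184, 0.4053]
ee_rot: [-3.141, -0.002, 0.025]
force: [1.2, 0.2, -0.4]
width: 0.0601
```

Call:
{"api": "play_rows", "payload": {"targets": [[[0.026,0.105,0.145,0],[0.026,0.105,0.145,0],[0.026,0.105,0.145,0],[0.026,0.105,0.145,0],[0.026,0.105,0.145,0]]]}}

```text
t: 3.82
eef_pos: [0.4588, -0.0839, 0.2603]
ee_rot: [3.141, -0.0, 0.024]
force: [-0.0, 0.5, -0.1]
width: 0.0603
```

```bash
python3 - <<'E'
from h import *
go(.472,-.093,.2306,.025)
im,d=cams.grab_frame("wrist"); save("pics/w1.png",im)
E
```

```text
t 3.83 pos [ 0.4588 -0.0839  0.2603] rot [ 3.1413e+00 -5.0000e-04  2.4300e-02] q6 1.35 F [-0.   0.5 -0.1] w 0.0603
rel [0.013  0.0094 0.0297] turn -0.04
```

View pics/w1.png

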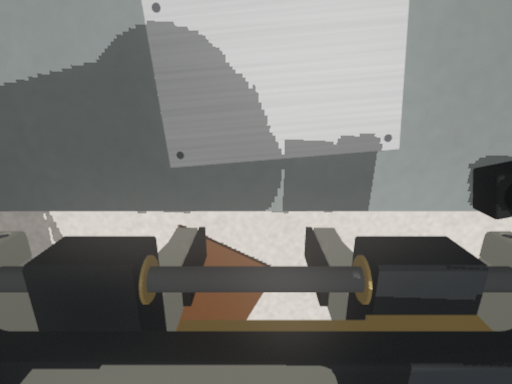

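The wrist view shows the blank ahead of the spread fingertips. Its near edge runs from about (170,165) to (400,150), and the pushbutton is well to the right at (495,188). Next I lower behind the near edge and push.

Call:
{"api": "play_rows", "payload": {"targets": [[[0.013,0.0095,0.015,0],[0.013,0.0095,0.03,0],[0.013,0.0095,0.03,0]]]}}

```text
t: 4.25
eef_pos: [0.4717, -0.0924, 0.2304]
ee_rot: [-3.141, -0.001, 0.026]
force: [-1.1, -0.9, 0.1]
width: 0.0602
```

Call:
{"api": "play_rows", "payload": {"targets": [[[0.006,0,0,0],[0.012,0,0,0],[0.018,0,0,0],[0.024,0,0,0],[0.03,0,0,0]]]}}

```text
t: 4.88
eef_pos: [0.5015, -0.0925, 0.2297]
ee_rot: [3.142, 0.001, 0.024]
force: [-2.6, 0.1, 2.0]
width: 0.0603
```

```bash
python3 - <<'E'
from h import *
go(.5118,-.093,.2306,.025)
for n in ("top","scene"):
    for x in measure("blank",n)[0]: print(n,x)
E
```

```text
t 4.88 pos [ 0.5015 -0.0925  0.2297] rot [3.1415e+00 1.1000e-03 2.4500e-02] q6 1.39 F [-2.6  0.1  2. ] w 0.0603
rel [ 0.0103  0.0008 -0.001 ] turn -0.03
scene (2094, 0.74, [0.5622, -0.1009, 0.0557], [[511.0, -26.0], [514.0, -175.0], [611.0, -173.0], [608.0, -24.0]])
scene (354, 0.72, [0.3142, 0.332, 0.0517], [[259.0, 323.0], [348.0, 301.0], [359.0, 345.0], [269.0, 367.0]])
```

Call:
{"api": "play_rows", "payload": {"targets": [[[0.003,0,0,0],[0.006,0,0,0],[0.008,0,0,0],[0.008,0,0,0]]]}}

```text
t: 5.58
eef_pos: [0.5098, -0.0922, 0.2297]
ee_rot: [3.142, -0.0, 0.025]
force: [-1.0, -0.0, 0.6]
width: 0.0601
```

Call:
{"api": "play_rows", "payload": {"targets": [[[0.001,0,0,0],[0.002,0,0,0],[0.002,0,0,0]]]}}

```text
t: 5.95
eef_pos: [0.5111, -0.0922, 0.2296]
ee_rot: [3.142, 0.001, 0.024]
force: [-2.9, -0.3, 1.8]
width: 0.0598
```

Call:
{"api": "play_rows", "payload": {"targets": [[[0.001,0,0,0],[0.002,0,0,0],[0.002,0,0,0]]]}}

```text
t: 6.32
eef_pos: [0.5119, -0.0923, 0.2294]
ee_rot: [3.141, 0.004, 0.024]
force: [-9.8, 2.1, 6.7]
width: 0.0601
```

```bash
python3 - <<'E'
from h import *
go(.5118,-.093,.2306,.025)
for n in ("top","scene"):
    for x in measure("blank",n)[0]: print(n,x)
E
```

```text
t 6.33 pos [ 0.5119 -0.0923  0.2294] rot [3.1415 0.0041 0.0241] q6 1.4 F [-9.8  2.1  6.7] w 0.0601
rel [-0.0001  0.0007 -0.0012] turn -0.05
scene (2044, 0.58, [0.5655, -0.0997, 0.0556], [[514.0, -24.0], [518.0, -176.0], [611.0, -174.0], [607.0, -22.0]])
```

The force rose to about 10 N at the duct, so the blank is seated. Next I retract, lift, turn 90° and go to the +y end.

Call:
{"api": "play_rows", "payload": {"targets": [[[-0.015,0,0,0],[-0.015,0,-0.05,0],[0.0,-0.05,-0.07,10],[0.03,-0.09,-0.07,20],[0.044,-0.1,-0.07,30]]], "grip": 168}}

```text
t: 7.15
eef_pos: [0.5563, 0.0111, 0.3007]
ee_rot: [-3.139, -0.003, -0.503]
force: [-0.2, -0.8, 0.6]
width: 0.0301
```

Call:
{"api": "play_rows", "payload": {"targets": [[[0,0,0,60],[0,0,0,60],[0,0,0,60],[0,0,0,60],[0,0,0,60]]]}}

```text
t: 7.78
eef_pos: [0.555, 0.009, 0.2999]
ee_rot: [-3.14, 0.0, -1.443]
force: [0.5, 0.6, 0.4]
width: 0.0299
```

```bash
python3 - <<'E'
from h import *
go(.557,.003,.23,-1.546)
for n in ("top","scene"):
    for x in measure("blank",n)[0]: print(n,x)
im,d=cams.grab_frame("wrist"); save("pics/w2.png",im)
E
```

```text
t 7.78 pos [0.555  0.009  0.2999] rot [-3.1397e+00  3.0000e-04 -1.4425e+00] q6 -0.24 F [0.5 0.6 0.4] w 0.0299
rel [ 0.0062 -0.001   0.0699] turn 5.93
top (1799, 0.8, [0.5703, -0.1051, 0.0554], [[518.0, -30.0], [521.0, -177.0], [624.0, -175.0], [621.0, -28.0]])
scene (1969, 0.94, [0.5661, -0.1012, 0.0557], [[519.0, -27.0], [522.0, -176.0], [611.0, -174.0], [608.0, -26.0]])
```

View pics/w2.png

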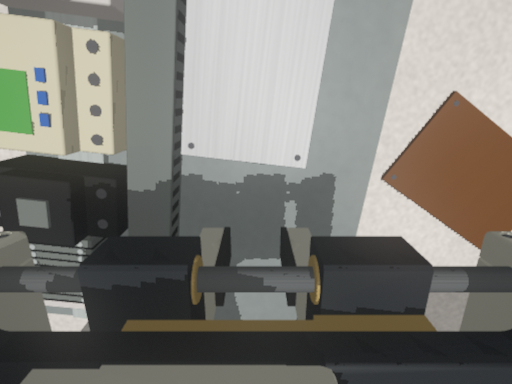

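The wrist view shows the blank snug along the duct, with its +y end at about row 150–165 and the fingertips clear behind it. Lowering now.

Call:
{"api": "play_rows", "payload": {"targets": [[[0.005,-0.001,0.02,5.9],[0.005,-0.001,0.06,5.9],[0.005,-0.001,0.0695,5.9],[0.005,-0.001,0.0695,5.9]]]}}

```text
t: 8.52
eef_pos: [0.5568, 0.0041, 0.2303]
ee_rot: [3.141, -0.001, -1.537]
force: [1.4, 0.2, -0.0]
width: 0.0298
```

Call:
{"api": "play_rows", "payload": {"targets": [[[0.015,0,0,0],[0.028,0,0,0],[0.04,0,0,0],[0.052,0,0,0],[0.06,0,0,0]]]}}

```text
t: 9.15
eef_pos: [0.5589, -0.0566, 0.2307]
ee_rot: [-3.14, 0.0, -1.54]
force: [-1.6, 5.5, 6.3]
width: 0.0297
```

```bash
python3 - <<'E'
from h import *
go(.561,-.161,.23,-1.546)
for n in ("top","scene"):
    for x in measure("blank",n)[0]: print(n,x)
E
```

```text
t 9.15 pos [ 0.5589 -0.0566  0.2307] rot [-3.1404e+00  3.0000e-04 -1.5398e+00] q6 -0.22 F [-1.6  5.5  6.3] w 0.0297
rel [0.1044 0.0011 0.0007] turn 0.35
top (1283, 0.88, [0.568, -0.162, 0.0555], [[520.0, -103.0], [524.0, -215.0], [625.0, -212.0], [621.0, -100.0]])
scene (1689, 0.59, [0.5665, -0.1547, 0.0557], [[518.0, -217.0], [610.0, -219.0], [613.0, -92.0], [521.0, -90.0]])
```

Call:
{"api": "play_rows", "payload": {"targets": [[[0.01,0,0,0.3],[0.022,0,0,0.3],[0.034,0,0,0.3],[0.046,0.0005,0,0.3],[0.056,0.0005,0,0.3]]]}}

```text
t: 9.98
eef_pos: [0.5597, -0.1129, 0.2301]
ee_rot: [3.141, -0.0, -1.545]
force: [0.0, 2.5, 2.8]
width: 0.0298
```

```bash
python3 - <<'E'
from h import *
go(.561,-.161,.23,-1.546)
for n in ("top","scene"):
    for x in measure("blank",n)[0]: print(n,x)
E
```

```text
t 9.97 pos [ 0.5597 -0.1129  0.2301] rot [ 3.1414 -0.     -1.5451] q6 -0.12 F [0.  2.5 2.8] w 0.0298
rel [ 0.0482 -0.      0.0001] turn 0.05
top (1152, 0.95, [0.5666, -0.2228, 0.0554], [[519.0, -161.0], [526.0, -275.0], [627.0, -268.0], [620.0, -155.0]])
scene (1675, 0.85, [0.5683, -0.2139, 0.0558], [[523.0, -152.0], [523.0, -275.0], [612.0, -275.0], [612.0, -152.0]])
```

Call:
{"api": "play_rows", "payload": {"targets": [[[0.01,0,0,0],[0.022,0,0,0],[0.034,0,0,0],[0.043,0,0,0],[0.047,0,0,0]]]}}

```text
t: 10.8
eef_pos: [0.561, -0.1597, 0.2301]
ee_rot: [3.142, 0.0, -1.546]
force: [0.1, 0.8, -0.5]
width: 0.0299
```

Call:
{"api": "play_rows", "payload": {"targets": [[[-0.02,0,0,0],[-0.025,0,-0.06,0],[-0.08,0,-0.12,-10],[-0.14,0,-0.12,-20],[-0.15,0,-0.12,-30]]]}}

```text
t: 11.42
eef_pos: [0.557, -0.0055, 0.3521]
ee_rot: [-3.138, -0.001, -1.013]
force: [0.7, -0.6, -0.5]
width: 0.0298
```

```bash
python3 - <<'E'
from h import *
go(.561,-.161,.23,-1.546)
yaw=.025; M=np.array([[np.cos(yaw),-np.sin(yaw)],[np.sin(yaw),np.cos(yaw)]])
for n in ("top","scene"):
    o,im,d,C=measure("blank",n)
    for x in o: print(n,x); print("ledge corners mm",((np.array(x[3])/1000-[.6205,-.061])@M*1000).round(1).tolist())
    save(f"pics/{n}3.png",im)
    for q in ["lamp","pushbutton"]:
        print(q,[(np.round(r["xyz"],3).tolist(),round(r["score"],2)) for r in finder.find_in(n,q)[:2]])
E
```

```text
t 11.43 pos [ 0.557  -0.0055  0.3521] rot [-3.1380e+00 -8.0000e-04 -1.0126e+00] q6 0.22 F [ 0.7 -0.6 -0.5] w 0.0298
rel [0.1339 0.0794 0.1219] turn 30.56
top (1985, 0.59, [0.5743, -0.2415, 0.0554], [[522.0, -168.0], [525.0, -318.0], [628.0, -316.0], [624.0, -166.0]])
ledge corners mm [[-101.1, -104.5], [-101.9, -254.5], [1.1, -255.1], [0.9, -105.1]]
lamp [([0.476, 0.117, 0.089], 0.72)]
pushbutton [([0.293, -0.406, 0.029], 0.7), ([0.487, -0.241, 0.094], 0.67)]
scene (2162, 0.78, [0.5712, -0.2478, 0.0558], [[520.0, -172.0], [526.0, -321.0], [627.0, -318.0], [622.0, -169.0]])
ledge corners mm [[-103.2, -108.5], [-101.0, -257.6], [0.1, -257.1], [-1.2, -108.0]]
lamp [([0.488, 0.126, 0.09], 0.5)]
pushbutton [([0.498, -0.242, 0.08], 0.74)]
```

View pics/top3.png

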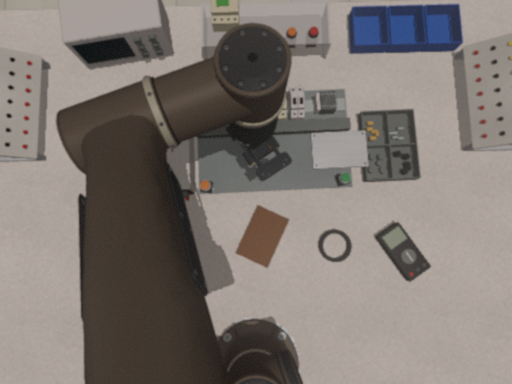

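```bash
python3 -c "
from h import *
print(job_done())"
```

```text
the job is handed in; nothing more can be done
None
```

The blank is in place at the open (-y) end, flat and against the cable duct. I handed the job in about 11.5 s into the 51 s allowed; no verdict was reported.

- **What I did:** I pressed the blank's front edge with both fingertips until it was straight and seated on the duct. The force rose to about 10 N there. Then I turned the gripper 90° and pushed the +y end with both fingers along the duct, and withdrew.
- **Blank position:** The last top and scene measurements put its middle at x ≈ -50 to -51 mm and y ≈ -180 to -183 mm in the ledge frame. That leaves about 45–48 mm out over the open end.
- **Straightness and height:** It is within about 0.015 rad of the duct's direction. Its top surface read 55–56 mm above the bench, as it should when lying flat.
- **Lamp and pushbutton:** Both stayed within measurement noise of where they started. The scene camera put the lamp 7 mm from its first reading in y, but the top camera saw no change, and nothing came near it.
- **Loose things on the bench:** I did not measure these again. The multimeter, tape and brown look-alike show unmoved in the final top picture. The arm hid the contactor and screwdriver there, though the gripper did not come down near them.
- **Disagreements:** The two cameras differ by 2–4 mm on the blank's position along the ledge, still well inside the limits. The finder also gave one false pushbutton hit, on the multimeter.

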